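# Take the laptop drive out of the bench holder and show its circuit-board side

## Robot

A 6-joint arm with a two-finger parallel gripper is mounted at the origin on the work surface. World frame = base frame: x ahead of the robot, y to its left, z up, the work surface at z = 0. Lengths are in m, angles in rad, forces in N, time in s.
With the tool pointing down it reaches from about 0.325 to 0.775 m from the base axis. Payload 5.5 kg.
Tool frame: the origin (TCP) lies on the centre line of the jaws, within the pads' length; the fingertips stand 25 mm ahead of it and the grasp point (between the pads) lies 6 mm ahead of it; z points along the fingers, y is the direction in which the jaws open and shut (so a half turn about z gives the same grasp; the last joint's range is limited). The gripper opens to 88 mm and grips with 3 to 60 N. Pads are 20 mm wide; open, the fingers measure 115 mm over their backs; the gripper's body (75 mm by 178 mm) begins 61 mm behind the grasp point.
Start: joints at [-1.397, 0.091, 1.231, -0, 1.82, -0.057], TCP at [0.137, -0.584, 0.248] pointing down, gripper open.
Joint ranges: [-2.87, 2.87], [-0.86, 2.18], [0.17, 2.46], [-1.51, 4.65], [0.06, 2.69], [-2.65, 2.65]. Speed limits (rad/s): [2.57, 2.57, 3.01, 3.14, 3.14, 3.14].

## Interface

Orientations are given as a unit quaternion [x, y, z, w].
In Python, from workcell import robot gives the robot as it stands. The module is installed in compiled form; this text tells all that it offers.
- The arm moves only by the tool jog_arm, never from a script. Its argument "steps" is a list of rows, each a list of 3 entries, a list of its own where there are three numbers: the finger opening in cm, from 0 to 8.78, then the shift along the tool's x, y, z in cm, then the turn about the tool's z in rad. In form: [[jaw, [dx, dy, dz], yaw], ...]. A call has 1 to 5 rows; each row shifts and turns the commanded pose from where the row before left it, along the tool's axes as they then stand; what a row does not reach is not made up. A row lasts 1/10 s, in which the tool goes at most 50 mm and 8.59 degrees, less where a joint would pass 70% of its speed; a pose out of reach is approached as far as the arm can. A call is refused whole if a number of a shift passes 5 or a number of a turn 0.15, either way. A call with a gripper value outside its range is refused whole. The fingers move at their own pace and stop on an object; "newtons" is the grip in N (left out, the last holds). Time passes only in rows, so rows that do not move let the fingers close. It gives the time, the measured TCP pose, the force and the opening at its end, in the units of the state.
- robot.observe(): the state, without advancing time (a new reading comes with each control period).
- robot.grab_frame(name): name is "scene" or "top"; returns a dict with "pixels" (480x640x3 uint8, red, green, blue), "range_z" (480x640 float32, m along the optical axis (not along the pixel's ray), 0 where there is no reading), "fx", "fy", "cx", "cy" (pixels), "dist" ([k1, k2, p1, p2, k3] as OpenCV has them; the pictures are not rectified), "rvec" (rotation vector, rad) and "tvec" (3), from world to camera coordinates, as OpenCV has them. Camera axes: x right, y down, z forward; pixel columns grow to the right and rows downward; lengths in m; the calibration is good to about 2 mm. A picture is of the moment at which its call begins.
- robot.hand_in(): hands the job in, once; it reports no verdict.
The state is a dict: "time": time; "q": joint angles; "joint_vel": joint speeds; "tau": joint torques, N m; "position": TCP position; "eef_rot": TCP orientation; "ft_force": force on the tool from outside, world axes, zero at the start; "torque": the same for the moment, N m; "finger_gap": opening from 0.0 (shut) to 1.0 (fully open).
Only numpy, scipy, OpenCV 4.12 (cv2) and the standard library are available. Lean on these libraries where they do the work, as an engineer would, in place of code of your own. Each camera call takes 0.05 s, during which the arm holds its last target.

## Task

The laptop drive is locked on edge in the slide-jaw holder: slide the jaw back by its post until the drive is free, then draw the drive out upward. Tip it so that its green circuit-board side looks up at a slant of about 45 degrees, midway between upright and lying level, and keep it raised, with all of it at least 15 cm above the bench. Finish while still holding it like that, steady and in the gripper alone; leave the jaw open and the other things on the bench where they are.

Things in the scene. Friction and masses are not known exactly. Their poses are not given: they have to be found in the camera images.
- drive_center (a point): Centre of the laptop drive: slab 100 long (y), 70 high (z), 9.5 mm thick (x), 115 g; +x points out of the face with the green circuit board and chips, -x out of the plain metal cover. It starts standing on a long edge in the holder, this point 47 mm and its top edge 82 mm above the bench. Grip its two large faces from above, at mid-length, near the top edge.
- holder: Fixed slide-jaw holder; dark steel bed 70 x 240 x 12 mm. Origin on the bench below the drive's centre; y along the bed (-70 to +170 mm) and the slide, axes parallel to the drive's at the start. Steel jaws take 8 mm of each drive end in 12 mm slots: fixed one at y -61 to -41 mm, 57 mm above the bench; moving one at +y, 91 mm, with a cap that laps 7 mm over the drive's top corner.
- jaw_post (a point): Grip point on the moving jaw's upright post, on its axis, 64 mm above the bench, 106 mm in holder +y from the holder's origin when closed. The black-sleeved post is 18 mm (holder x) by 14 mm (holder y), its top 82 mm above the bench; 36 mm of free room lie between it and the jaw, above the jaw's foot (top 23 mm above the bench).
- jaw (a joint): Slide of the moving jaw in m: 0 closed, grows as it opens in holder +y, stop at 0.035. It starts within 3 mm of closed. The drive is free from about 0.009 on. Friction of about 3 N; the jaw stays where it is left.
- laptop: Bystander: opened laptop base, 310 x 220 mm, about 20 mm high, fixed on the bench to the robot's left. Origin at the centre of its underside.
- parts_tray: Bystander: grey six-compartment tray 100 x 140 x 25 mm, loose. Origin at the centre of its underside.
- screwdriver: Bystander: loose screwdriver 170 mm long, lying on the bench along its own x.
- screw_jar: Bystander: clear screw jar with a black cap, 52 mm across and 60 mm high, loose. Origin at the centre of its underside.
Things that resemble listed ones, but are neither listed nor needed, are in the scene too. Leave any orange look-alike of the holder alone.

How it is judged:
On the way, in this order (a step that is already met when the one before it is completed fails the run):
1. the jaw is slid back clear of the drive while the drive still stands in the holder (value of joint jaw above 0.01 m and distance of drive_center from where it was at the start of the episode below 0.02 m), for 0.2 s.
2. the drive is drawn out upward, clear of the holder (height (world z) of drive_center above 0.11 m and contact force between drive and holder below 0.3 N), for 0.1 s.
At the end, for the whole second after the job is handed in: the drive is held in the fingers alone, touching nothing else, its centre more than 16 cm above the bench, at rest, its circuit-board side looking up with its normal 30 to 60 degrees from vertical; the jaw is still open (height (world z) of drive_center above 0.16 m and angle between drive_center's own x axis and vertical between 0.52 and 1.05 rad and contact force between drive and the fingers above 1 N and contact force between drive and holder below 0.3 N and contact force between drive and laptop below 0.3 N and value of joint jaw above 0.008 m and linear speed of drive below 0.03 m/s and angular speed of drive below 0.2 rad/s); the arm keeps its last pose, push and grip.
It fails at once if a bystander is moved by more than 2 cm (distance of any of parts_tray, screwdriver, screw_jar from where it was at the start of the episode above 0.02 m).
It also fails if it takes over 48 s, if anything falls off the work surface, if the arm or the gripper's body presses on something with over 40 N, if the wrist force passes 120 N, or if a joint passes its speed limit or range.

## Working session

There is one attempt and no reset: what is moved stays moved. The work goes in short steps, Python scripts to look and compute and a tool call to move; the robot and the scene stay as the last step left them, time stands still between calls to the robot, and variables do not carry over. Pictures are saved under pics/ and viewed, and the job is handed in when it is done.

Besides the shell and the picture viewer there is one more tool, called after "Emit:" by a JSON object that holds its "name" and its "arguments". jog_arm: Moves the arm, as the interface text tells. Its arguments: {"type":"object","properties":{"steps":{"type":"array"},"newtons":{"type":"number"}},"required":["steps"]}

```bash
mkdir -p pics
cat > h.py <<'E'
import numpy as np, cv2
from workcell import robot
from scipy.spatial.transform import Rotation as R
def grab(n,tag):
    f=robot.grab_frame(n); cv2.imwrite(f'pics/{tag}.png',f['pixels'][:,:,::-1]); np.save(f'/tmp/{tag}.npy',f,allow_pickle=True); return f
def load(tag): return np.load(f'/tmp/{tag}.npy',allow_pickle=True).item()
def cloud(f):
    K=np.array([[f['fx'],0,f['cx']],[0,f['fy'],f['cy']],[0,0,1.]])
    v,u=np.mgrid[:480,:640]; p=np.stack([u,v],-1).reshape(-1,1,2).astype(np.float64)
    n=cv2.undistortPoints(p,K,np.array(f['dist'],float)).reshape(480,640,2)
    z=f['range_z'].astype(float)
    c=np.dstack([n*z[...,None],z])
    Rm=cv2.Rodrigues(np.array(f['rvec'],float))[0]
    w=(c-np.array(f['tvec'],float).reshape(3))@Rm
    w[z<=0]=np.nan
    return w
E
python3 - <<'E'
from h import *
for n in('scene','top'):
    f=grab(n,n+'0'); print(n,f['fx'],f['tvec'],f['rvec'])
s=robot.observe();print(s)
E
```

```text
scene 612.5089804573169 [-0.26885025 -0.18205093  1.83039956] [ 1.87773809  1.20498212 -0.61318184]
top 576.6040036378263 [0.0350658  0.51919193 1.62508021] [ 2.07888106 -2.14551448  0.22238336]
{'time': 0.1, 'q': array([-1.39672783e+00,  9.18058029e-02,  1.23174694e+00, -2.91602360e-06,
        1.81977362e+00, -5.66817474e-02]), 'joint_vel': array([-5.77858136e-05, -1.86339626e-03, -3.14024700e-03,  7.47184018e-04,
        1.19283379e-03,  5.25955094e-04]), 'tau': array([ 3.43226602e-03, -4.47858453e+01, -4.07568455e+01,  7.01586180e-02,
        2.84566137e-02, -1.12793302e-04]), 'position': array([ 0.1371967 , -0.58388982,  0.24661705]), 'eef_rot': array([ 9.93351338e-01,  1.15118926e-01, -5.22601972e-05, -8.65276460e-04]), 'ft_force': array([-0.46282031, -0.41790996,  0.01313776]), 'torque': array([ 0.00953334,  0.02340717, -0.01120256]), 'finger_gap': 0.9997599630720325}
```

View pics/scene0.png

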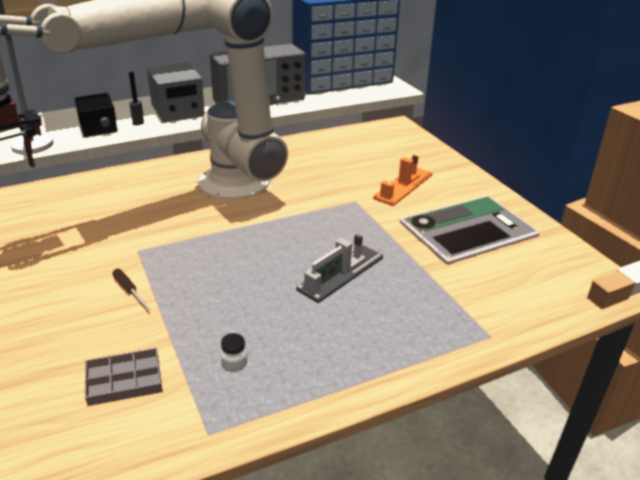

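View pics/top0.png

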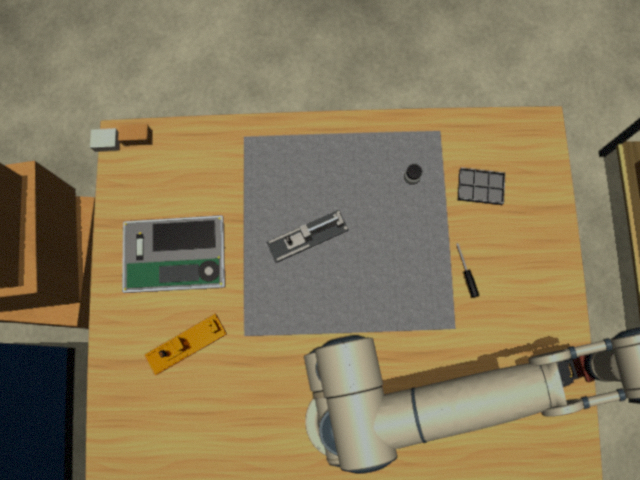

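The grey holder is at scene (340,270) and top (307,236). In the top view its post and moving jaw lie to the left, at about (293,240). Next I'll zoom in and measure.

Run:
```python
from h import *
a=load('scene0');b=load('top0')
A=cv2.resize(a['pixels'][225:305,285:395],None,fx=5,fy=5,interpolation=cv2.INTER_CUBIC)
B=cv2.resize(b['pixels'][200:270,260:355],None,fx=5.79,fy=5.79,interpolation=cv2.INTER_CUBIC)
cv2.imwrite('pics/z1.png',A[:,:,::-1]);cv2.imwrite('pics/z2.png',B[:,:,::-1])
for f,(r0,r1,c0,c1) in((a,(225,305,285,395)),(b,(200,270,260,355))):
    w=cloud(f)[r0:r1,c0:c1].reshape(-1,3)
    print('mat z',np.nanmedian(w[:,2]))
    for lo,hi in((.006,.018),(.018,.05),(.05,.06),(.06,.077),(.077,.087),(.087,.1)):
        m=(w[:,2]>lo)&(w[:,2]<hi)
        if m.sum()<4: print(lo,m.sum());continue
        p=w[m]; rc=cv2.minAreaRect((p[:,:2]*1000).astype(np.float32))
        print(lo,hi,m.sum(),p.mean(0).round(4),rc)
```

```text
mat z 0.0035002658382015015
0.006 0.018 1251 [0.5494 0.0865 0.0122] ((503.4304504394531, 111.31878662109375), (287.9938659667969, 327.4764404296875), 66.50582122802734)
0.018 0.05 724 [0.5587 0.0646 0.0323] ((549.1019287109375, 81.01910400390625), (65.46515655517578, 226.43748474121094), 23.815895080566406)
0.05 0.06 251 [0.5667 0.0379 0.0555] ((551.1954345703125, 63.90321731567383), (38.033329010009766, 179.20095825195312), 23.74103355407715)
0.06 0.077 331 [0.5574 0.0611 0.0687] ((553.2523803710938, 65.42609405517578), (34.337318420410156, 180.77957153320312), 23.459571838378906)
0.077 0.087 216 [0.5519 0.0667 0.082 ] ((549.4588012695312, 71.56768798828125), (34.623897552490234, 167.00558471679688), 24.275793075561523)
0.087 0.1 101 [0.5429 0.0891 0.0917] ((541.551025390625, 90.22198486328125), (35.92859649658203, 94.2201919555664), 37.88759231567383)
mat z 0.003181902792293265
0.006 0.018 1587 [0.5422 0.0895 0.0108] ((548.320068359375, 87.4752426147461), (286.2848205566406, 212.9375762939453), 88.08300018310547)
0.018 0.05 401 [0.5347 0.0948 0.0258] ((540.6384887695312, 87.04615020751953), (67.75753021240234, 233.03443908691406), 22.111989974975586)
0.05 0.06 81 [0.5649 0.0228 0.0553] ((541.985107421875, 57.838932037353516), (32.96363830566406, 174.06936645507812), 31.01352310180664)
0.06 0.077 84 [0.5556 0.0427 0.0683] ((549.7531127929688, 65.7061996459961), (33.21232604980469, 171.94508361816406), 23.126136779785156)
0.077 0.087 120 [0.5479 0.0687 0.0821] ((543.640380859375, 68.62971496582031), (24.07852554321289, 163.6827392578125), 20.162403106689453)
0.087 0.1 76 [0.5414 0.0887 0.0914] ((544.6301879882812, 68.31526184082031), (36.09839630126953, 141.77020263671875), 10.10141658782959)
```

View pics/z1.png

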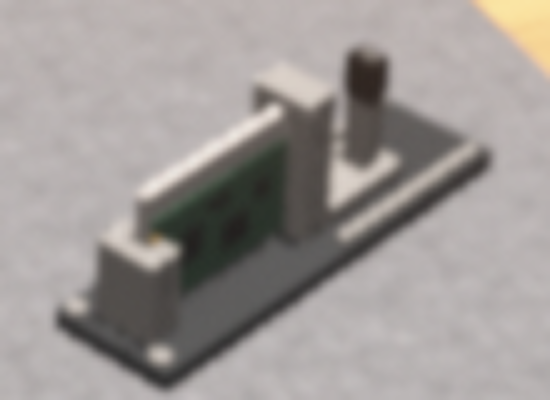

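View pics/z2.png

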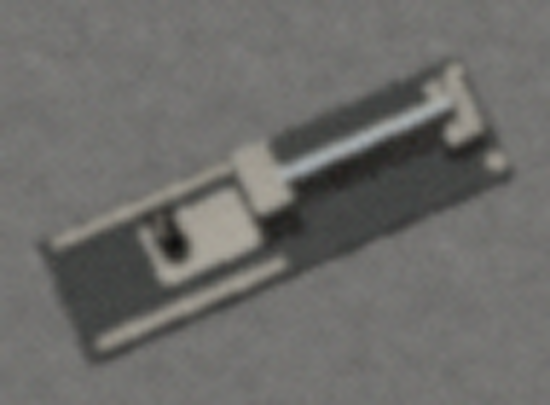

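```bash
cat >> h.py <<'E'
def ray(f,uv,h):
    K=np.array([[f['fx'],0,f['cx']],[0,f['fy'],f['cy']],[0,0,1.]])
    n=cv2.undistortPoints(np.array(uv,float).reshape(-1,1,2),K,np.array(f['dist'],float)).reshape(-1,2)
    Rm=cv2.Rodrigues(np.array(f['rvec'],float))[0]; C=-Rm.T@np.array(f['tvec'],float).reshape(3)
    d=np.c_[n,np.ones(len(n))]@Rm
    return C+d*((h-C[2])/d[:,2])[:,None]
E
python3 - <<'E'
from h import *
a=load('scene0');b=load('top0')
B=lambda l:[(260-.41+x/5.79,200-.41+y/5.79) for x,y in l]
A=lambda l:[(285-.4+x/5,225-.4+y/5) for x,y in l]
c=ray(b,B([(40,245),(450,60),(510,175),(95,362)]),.012)*1000
print(c.round(1)); print(np.linalg.norm(np.diff(c,axis=0),axis=1))
d=c[0]+c[3]-c[1]-c[2];print('yaw',np.degrees(np.arctan2(-d[0],d[1])))
m=c.mean(0); print('origin',m-50*d/np.linalg.norm(d))
print('drive top line',ray(b,B([(285,170),(450,100)]),.082)*1000)
print('cap top',ray(b,B([(232,152),(268,140),(295,200),(258,215)]),.091).round(4), ray(b,B([(264,177)]),.091))
print('post top',ray(b,B([(165,228)]),.082))
# scene
print('S drive top far/near',ray(a,A([(143,193),(278,112)]),.082)*1000)
print('S post top',ray(a,A([(367,50)]),.082))
print('S cap',ray(a,A([(252,80),(283,63),(334,95),(303,108)]),.091))
# depth-based post: dark pixels
for f,(r0,r1,c0,c1) in((a,(225,305,285,395)),(b,(200,270,260,355))):
    w=cloud(f)[r0:r1,c0:c1]; g=f['pixels'][r0:r1,c0:c1].max(2)
    m=(w[...,2]>.06)&(w[...,1]>.1)
    p=w[m];print(m.sum(),p.mean(0),np.median(p,0),p.min(0),p.max(0))
    m=(w[...,2]>.089); p=w[m];print('cap',m.sum(),np.median(p,0))
E
```

```text
[[527.1 207.6  12. ]
 [618.9  -7.3  12. ]
 [556.4 -36.3  12. ]
 [465.  179.9  12. ]]
[233.69095513  68.87199937 234.71412675]
yaw 23.02680058148301
origin [561.43166512  39.93318679  12.        ]
drive top line [[546.60437917  77.88909205  82.        ]
 [579.79977453  -5.21765004  82.        ]]
cap top [[0.5545 0.1036 0.091 ]
 [0.56   0.0857 0.091 ]
 [0.5292 0.073  0.091 ]
 [0.5222 0.0914 0.091 ]] [[0.54131038 0.08805331 0.091     ]]
post top [[0.51905849 0.13798565 0.082     ]]
S drive top far/near [[577.57439522  -2.96256217  82.        ]
 [544.69521074  80.29877536  82.        ]]
S post top [[0.51496971 0.14249608 0.082     ]]
S cap [[0.52814543 0.07477366 0.091     ]
 [0.52112394 0.09433429 0.091     ]
 [0.5541863  0.10392285 0.091     ]
 [0.55794482 0.08602814 0.091     ]]
121 [0.52931145 0.13036715 0.07528423] [0.52599756 0.13551471 0.07636441] [0.50704973 0.10011844 0.06027789] [0.55481553 0.15046826 0.09345608]
cap 87 [0.54257305 0.08952036 0.09256074]
43 [0.52403293 0.13269361 0.08077219] [0.52038968 0.13824798 0.08114811] [0.50980547 0.10021721 0.06106902] [0.55355135 0.14700482 0.09401059]
cap 63 [0.54133283 0.09098774 0.09159139]
```

```bash
cat >> h.py <<'E'
def plan(target,yaw,n,jaw=8.5,rnd=1):
    """rows for going from present pose to target TCP with tool-y heading yaw (deg), n rows; rounded; shows end"""
    s=robot.observe(); p=s['position'].copy(); Rm=R.from_quat(s['eef_rot']).as_matrix()
    cur=np.arctan2(Rm[1,1],Rm[0,1]); dy=(np.radians(yaw)-cur+np.pi)%(2*np.pi)-np.pi
    rows=[]
    for i in range(n):
        d=(np.array(target)-p)/(n-i)
        t=np.round(Rm.T@d*100,rnd); y=np.round(-dy/(n-i),3 if n>1 else 4)
        p=p+Rm@t/100; Rm=Rm@R.from_euler('z',y).as_matrix(); dy+=y
        rows.append([jaw,t.tolist(),float(y)])
    for r in rows: print(r)
    print('end',p.round(4),'dyaw left',round(dy,4))
def st():
    s=robot.observe(); Rm=R.from_quat(s['eef_rot']).as_matrix()
    print('t',round(s['time'],2),'p',s['position'].round(4),'z',Rm[:,2].round(3),'yaw_y',np.degrees(np.arctan2(Rm[1,1],Rm[0,1])).round(2),'F',s['ft_force'].round(2),'gap',round(s['finger_gap']*88,1),'q',s['q'].round(3))
E
python3 -c "
from h import *
plan([.4,-.4,.25],-50,5);plan([.52,.139,.2],22.3,20)"
```

```text
[8.5, [6.0, -2.4, -0.1], -0.093]
[8.5, [6.1, -1.8, -0.1], -0.094]
[8.5, [6.3, -1.2, -0.0], -0.093]
[8.5, [6.4, -0.7, -0.1], -0.094]
[8.5, [6.4, -0.0, -0.0], -0.093]
end [ 0.4    -0.4     0.2499] dyaw left 0.0004
[8.5, [2.7, -3.1, 0.2], -0.086]
[8.5, [2.9, -2.8, 0.2], -0.086]
[8.5, [3.2, -2.6, 0.2], -0.087]
[8.5, [3.4, -2.3, 0.2], -0.086]
[8.5, [3.6, -2.0, 0.2], -0.087]
[8.5, [3.7, -1.7, 0.3], -0.086]
[8.5, [3.9, -1.3, 0.2], -0.087]
[8.5, [4.0, -1.0, 0.3], -0.086]
[8.5, [4.0, -0.7, 0.2], -0.087]
[8.5, [4.1, -0.3, 0.3], -0.086]
[8.5, [4.1, 0.0, 0.2], -0.087]
[8.5, [4.1, 0.4, 0.3], -0.086]
[8.5, [4.0, 0.8, 0.2], -0.087]
[8.5, [3.9, 1.1, 0.3], -0.086]
[8.5, [3.8, 1.4, 0.2], -0.087]
[8.5, [3.7, 1.8, 0.3], -0.086]
[8.5, [3.5, 2.1, 0.2], -0.087]
[8.5, [3.3, 2.3, 0.3], -0.086]
[8.5, [3.1, 2.6, 0.2], -0.087]
[8.5, [2.9, 3.0, 0.3], -0.086]
end [0.5205 0.1388 0.1997] dyaw left 0.0003
```

Emit:
{"name": "jog_arm", "arguments": {"steps": [[8.5, [4, 0, 0], -0.067], [8.5, [4, 0, 0], -0.067], [8.5, [4, 0, 0], -0.067], [8.5, [4, 0, 0], -0.067], [8.5, [4, 0, 0], -0.067]]}}

```text
time: 0.6
position: [0.3246, -0.5122, 0.2468]
eef_rot: [0.96, 0.28, -0.0, -0.001]
ft_force: [-0.1, -0.3, -0.5]
finger_gap: 0.971
```

Emit:
{"name": "jog_arm", "arguments": {"steps": [[8.5, [4, 0, 0], -0.067], [8.5, [4, 0, 0], -0.067], [8.5, [4, 0, 0], -0.067], [8.5, [4, 0, 0], -0.067], [8.5, [4, 0, 0], -0.067]]}}

```text
time: 1.1
position: [0.4766, -0.3836, 0.2468]
eef_rot: [0.9, 0.437, -0.0, -0.001]
ft_force: [0.4, 0.4, 0.4]
finger_gap: 0.971
```

Emit:
{"name": "jog_arm", "arguments": {"steps": [[8.5, [4, 0, 0], -0.067], [8.5, [4, 0, 0], -0.067], [8.5, [4, 0, 0], -0.067], [8.5, [4, 0, 0], -0.067], [8.5, [4, 0, 0], -0.067]]}}

```text
time: 1.6
position: [0.5778, -0.2121, 0.2468]
eef_rot: [0.814, 0.58, -0.0, -0.001]
ft_force: [0.7, -0.6, -0.4]
finger_gap: 0.97
```

Emit:
{"name": "jog_arm", "arguments": {"steps": [[8.5, [4, 0, 0], -0.067], [8.5, [4, 0, 0], -0.067], [8.5, [4, 0, 0], -0.067], [8.5, [4, 0, 0], -0.067], [8.5, [4, 0, 0], -0.067]]}}

```text
time: 2.1
position: [0.617, -0.0169, 0.2468]
eef_rot: [0.706, 0.708, -0.0, -0.0]
ft_force: [0.4, 0.3, -0.2]
finger_gap: 0.968
```

```bash
python3 -c "
from h import *
st();plan([.52,.139,.2],22.3,5)"
```

```text
t 2.1 p [ 0.617  -0.0169  0.2468] z [-0.001  0.    -1.   ] yaw_y 0.16 F [ 0.42  0.34 -0.25] gap 85.2 q [-0.083  0.139  1.181  0.     1.823 -0.085]
[8.5, [3.1, -1.9, 0.9], -0.077]
[8.5, [3.3, -1.7, 0.9], -0.077]
[8.5, [3.4, -1.4, 1.0], -0.077]
[8.5, [3.5, -1.2, 0.9], -0.078]
[8.5, [3.5, -0.9, 1.0], -0.077]
end [0.5201 0.1388 0.1999] dyaw left 0.0004
```

Emit:
{"name": "jog_arm", "arguments": {"steps": [[8.5, [0, 5, 0], 0], [8.5, [0, 5, 0], 0], [8.5, [0, 5, 0], 0], [8.5, [0, 5, 0], 0], [8.5, [0, 5, 0], 0]]}}

```text
time: 2.6
position: [0.8322, -0.0184, 0.2435]
eef_rot: [0.707, 0.707, 0.004, 0.004]
ft_force: [1.5, 0.5, 0.0]
finger_gap: 0.969
```

```bash
python3 -c "
from h import *
st()"
```

```text
t 2.6 p [ 0.8322 -0.0184  0.2435] z [ 0.011 -0.    -1.   ] yaw_y 0.01 F [1.5  0.52 0.01] gap 85.3 q [-0.063  0.888  0.196  0.     2.046 -0.063]
```

Emit:
{"name": "jog_arm", "arguments": {"steps": [[8.5, [0, 5, 0], 0], [8.5, [0, 5, 0], 0], [8.5, [0, 5, 0], 0]]}}

```text
time: 2.9
position: [0.8833, -0.0165, 0.2006]
eef_rot: [0.706, 0.706, 0.034, 0.036]
ft_force: [0.5, 0.2, 0.3]
finger_gap: 0.967
```

```bash
python3 -c "
from h import *
st()"
```

```text
t 2.9 p [ 0.8833 -0.0165  0.2006] z [ 0.099 -0.002 -0.995] yaw_y 0.0 F [0.46 0.17 0.28] gap 85.1 q [-0.059  0.957  0.171  0.004  1.915 -0.057]
```

Emit:
{"name": "jog_arm", "arguments": {"steps": [[8.5, [0, 4, -4], 0], [8.5, [0, 4, -4], 0], [8.5, [0, 4, -4], 0]]}}

```text
time: 3.2
position: [0.8785, -0.0146, 0.2834]
eef_rot: [0.704, 0.704, 0.07, 0.072]
ft_force: [-0.8, 0.1, 0.6]
finger_gap: 0.97
```

```bash
python3 -c "
from h import *
st()"
```

```text
t 3.2 p [ 0.8785 -0.0146  0.2834] z [ 0.2   -0.004 -0.98 ] yaw_y 0.03 F [-0.8   0.06  0.64] gap 85.3 q [-0.058  0.865  0.169  0.008  1.907 -0.055]
```

Emit:
{"name": "jog_arm", "arguments": {"steps": [[8.5, [0, -4.9, -1], 0], [8.5, [0, -4.9, -1], 0], [8.5, [0, -4.9, -1], 0], [8.5, [0, -4.9, -1], 0], [8.5, [0, -4.9, -1], 0]]}}

```text
time: 3.7
position: [0.6686, -0.0149, 0.289]
eef_rot: [0.703, 0.703, 0.07, 0.074]
ft_force: [-0.6, 0.0, 0.7]
finger_gap: 0.972
```

Emit:
{"name": "jog_arm", "arguments": {"steps": [[8.5, [0, -4.9, -1], 0], [8.5, [0, -4.9, -1], 0], [8.5, [0, -4.9, -1], 0], [8.5, [0, -4.9, -1], 0], [8.5, [0, -4.9, -1], 0]]}}

```text
time: 4.2
position: [0.4186, -0.0147, 0.2892]
eef_rot: [0.703, 0.704, 0.07, 0.074]
ft_force: [-0.8, -0.5, 1.0]
finger_gap: 0.967
```

```bash
python3 -c "
from h import *
st()"
```

```text
t 4.2 p [ 0.4186 -0.0147  0.2892] z [ 0.203 -0.005 -0.979] yaw_y 0.05 F [-0.81 -0.54  1.03] gap 85.1 q [-0.134 -0.564  1.723  0.023  1.779 -0.127]
```

Emit:
{"name": "jog_arm", "arguments": {"steps": [[8.5, [0, -4.9, -1], 0], [8.5, [0, -4.9, -1], 0], [8.5, [0, -4.9, -1], 0]]}}

```text
time: 4.5
position: [0.2972, -0.0165, 0.2955]
eef_rot: [0.705, 0.705, 0.057, 0.057]
ft_force: [0.8, -0.5, -0.0]
finger_gap: 0.969
```

```bash
python3 -c "
from h import *
st()"
```

```text
t 4.5 p [ 0.2972 -0.0165  0.2955] z [ 0.161 -0.001 -0.987] yaw_y 0.02 F [ 0.84 -0.46 -0.01] gap 85.3 q [-0.205 -0.857  1.868  0.035  1.972 -0.189]
```

Emit:
{"name": "jog_arm", "arguments": {"steps": [[8.5, [0, -3, 0], 0], [8.5, [0, -3, 0], 0]]}}

```text
time: 4.7
position: [0.2817, -0.0201, 0.3072]
eef_rot: [0.706, 0.706, 0.047, 0.046]
ft_force: [-0.3, 0.4, 0.6]
finger_gap: 0.974
```

```bash
python3 -c "
from h import *
st()"
```

```text
t 4.7 p [ 0.2817 -0.0201  0.3072] z [ 0.131  0.    -0.991] yaw_y 0.01 F [-0.31  0.42  0.61] gap 85.7 q [-0.226 -0.857  1.843  0.033  2.027 -0.21 ]
```

Emit:
{"name": "jog_arm", "arguments": {"steps": [[8.5, [0, -5, 0], 0], [8.5, [0, -5, 0], 0], [8.5, [0, -5, 0], 0]]}}

```text
time: 5.0
position: [0.2317, -0.0337, 0.341]
eef_rot: [0.706, 0.708, 0.018, 0.009]
ft_force: [-0.6, -0.2, 0.6]
finger_gap: 0.967
```

```bash
python3 -c "
from h import *
st()"
```

```text
t 5.0 p [ 0.2317 -0.0337  0.341 ] z [ 0.037  0.012 -0.999] yaw_y 0.09 F [-0.55 -0.16  0.59] gap 85.1 q [-0.323 -0.857  1.771  0.029  2.195 -0.308]
```

Emit:
{"name": "jog_arm", "arguments": {"steps": [[8.5, [0, -4.5, 0], 0]]}}

```text
time: 5.1
position: [0.2143, -0.0397, 0.3551]
eef_rot: [0.706, 0.708, 0.01, -0.002]
ft_force: [0.4, -1.5, -0.5]
finger_gap: 0.967
```

```bash
python3 -c "
from h import *
st();plan([.46,.139,.25],22.3,8)"
```

```text
t 5.1 p [ 0.2143 -0.0397  0.3551] z [ 0.012  0.017 -1.   ] yaw_y 0.12 F [ 0.44 -1.5  -0.48] gap 85.1 q [-0.371 -0.857  1.743  0.026  2.25  -0.356]
[8.5, [2.2, 3.1, 1.4], -0.048]
[8.5, [2.1, 3.2, 1.4], -0.048]
[8.5, [1.9, 3.2, 1.4], -0.049]
[8.5, [1.7, 3.3, 1.4], -0.048]
[8.5, [1.6, 3.4, 1.4], -0.049]
[8.5, [1.4, 3.5, 1.4], -0.048]
[8.5, [1.2, 3.6, 1.4], -0.049]
[8.5, [1.1, 3.6, 1.3], -0.048]
end [0.4597 0.1391 0.2502] dyaw left 0.0002
```

Emit:
{"name": "jog_arm", "arguments": {"steps": [[8.5, [2.2, 3.1, 1.4], -0.048], [8.5, [2.1, 3.2, 1.4], -0.048], [8.5, [1.9, 3.2, 1.4], -0.049], [8.5, [1.7, 3.3, 1.4], -0.048], [8.5, [1.6, 3.4, 1.4], -0.049]]}}

```text
time: 5.6
position: [0.3687, 0.0733, 0.2901]
eef_rot: [0.615, 0.788, 0.014, 0.002]
ft_force: [0.8, -1.0, 0.0]
finger_gap: 0.965
```

Emit:
{"name": "jog_arm", "arguments": {"steps": [[8.5, [1.4, 3.5, 1.4], -0.048], [8.5, [1.2, 3.6, 1.4], -0.049], [8.5, [1.1, 3.6, 1.3], -0.048]]}}

```text
time: 5.9
position: [0.4615, 0.1404, 0.2516]
eef_rot: [0.556, 0.831, 0.014, 0.002]
ft_force: [0.5, -0.3, 1.0]
finger_gap: 0.97
```

```bash
python3 -c "
from h import *
st();plan([.519,.139,.14],22.3,4)"
```

```text
t 5.9 p [0.4615 0.1404 0.2516] z [ 0.019  0.02  -1.   ] yaw_y 22.39 F [ 0.45 -0.34  0.96] gap 85.3 q [ 0.214 -0.246  1.544  0.016  1.821 -0.173]
[8.5, [-0.6, 1.2, 2.8], 0.0]
[8.5, [-0.6, 1.3, 2.8], 0.001]
[8.5, [-0.6, 1.2, 2.8], 0.0]
[8.5, [-0.6, 1.3, 2.9], 0.001]
end [0.5191 0.1395 0.1397] dyaw left 0.0004
```

Emit:
{"name": "jog_arm", "arguments": {"steps": [[8.5, [-0.6, 1.2, 2.8], 0], [8.5, [-0.6, 1.3, 2.8], 0], [8.5, [-0.6, 1.2, 2.8], 0], [8.5, [-0.6, 1.3, 2.9], 0]]}}

```text
time: 6.3
position: [0.5185, 0.1383, 0.1391]
eef_rot: [0.557, 0.83, 0.014, 0.002]
ft_force: [-0.3, 0.0, 0.2]
finger_gap: 0.971
```

```bash
python3 -c "
from h import *
st();plan([.5193,.139,.072],22.3,3)
for n in('scene','top'):
    f=grab(n,n+'1')
a=load('scene1')['pixels'][180:310,270:420];b=load('top1')['pixels'][170:290,240:380]
cv2.imwrite('pics/c1.png',np.hstack([cv2.resize(a,(400,347),interpolation=2),cv2.resize(b,(400,347),interpolation=2)])[:,:,::-1])
"
```

```text
t 6.3 p [0.5185 0.1383 0.1391] z [ 0.02  0.02 -1.  ] yaw_y 22.27 F [-0.32  0.01  0.15] gap 85.4 q [ 0.187 -0.095  1.609  0.016  1.605 -0.201]
[8.5, [-0.0, -0.0, 2.2], -0.0]
[8.5, [-0.0, -0.0, 2.3], -0.0]
[8.5, [-0.0, -0.1, 2.2], -0.001]
end [0.5189 0.1393 0.0721] dyaw left -0.0004
```

View pics/c1.png

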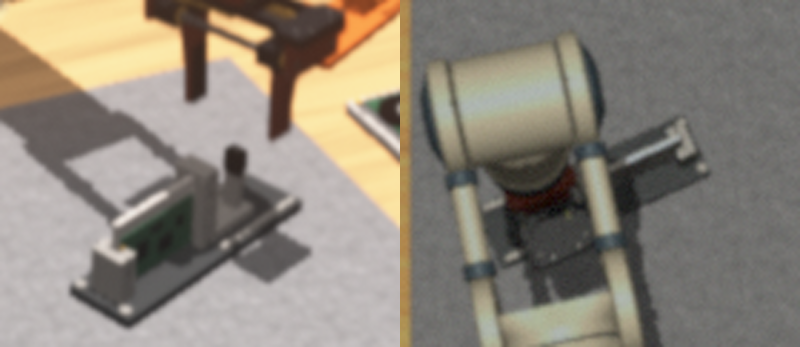

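The picture shows the open fingers straddling the post in holder x, still above it, in the left panel around (235,70) with the post at (235,165). I'm going down and closing on it.

Emit:
{"name": "jog_arm", "arguments": {"steps": [[8.5, [0, 0, 2.2], 0], [8.5, [0, 0, 2.3], 0], [8.5, [0, 0, 2.2], 0], [8.5, [0, 0, 0], 0]]}}

```text
time: 6.8
position: [0.5166, 0.1392, 0.0692]
eef_rot: [0.557, 0.83, 0.011, -0.001]
ft_force: [-1.3, -0.2, 0.0]
finger_gap: 0.967
```

Emit:
{"name": "jog_arm", "arguments": {"newtons": 20, "steps": [[1, [0, 0, 0], 0], [1, [0, 0, 0], 0], [1, [0, 0, 0], 0], [1, [0, 0, 0], 0], [1, [0, 0, 0], 0]]}}

```text
time: 7.3
position: [0.5174, 0.1391, 0.0686]
eef_rot: [0.557, 0.83, 0.011, -0.001]
ft_force: [0.5, -0.5, 0.5]
finger_gap: 0.555
```

Emit:
{"name": "jog_arm", "arguments": {"steps": [[1, [0, 0, 0], 0], [1, [0, 0, 0], 0], [1, [0, 0, 0], 0]]}}

```text
time: 7.6
position: [0.5171, 0.1391, 0.0678]
eef_rot: [0.557, 0.83, 0.01, -0.001]
ft_force: [-0.5, -0.3, 0.2]
finger_gap: 0.279
```

Emit:
{"name": "jog_arm", "arguments": {"steps": [[1, [0, 0, 0], 0], [1, [0, 0, 0], 0], [1, [0, 0, 0], 0]]}}

```text
time: 7.9
position: [0.5191, 0.1399, 0.0679]
eef_rot: [0.557, 0.83, 0.012, 0.0]
ft_force: [10.4, 3.7, -5.1]
finger_gap: 0.206
```

```bash
python3 -c "
from h import *
st()"
```

```text
t 7.9 p [0.5191 0.1399 0.0679] z [ 0.014  0.02  -1.   ] yaw_y 22.25 F [10.41  3.7  -5.09] gap 18.2 q [ 0.19  -0.053  1.696  0.017  1.481 -0.2  ]
```

Emit:
{"name": "jog_arm", "arguments": {"steps": [[1, [0.3, 0.1, 0], 0], [1, [0.5, 0.1, 0], 0], [1, [0.6, 0, 0], 0], [1, [0.6, 0, 0], 0], [1, [0.5, 0, 0], 0]]}}

```text
time: 8.4
position: [0.5093, 0.1633, 0.0679]
eef_rot: [0.557, 0.83, 0.01, -0.001]
ft_force: [4.4, -2.6, -4.4]
finger_gap: 0.204
```

```bash
python3 -c "
from h import *
st()"
```

```text
t 8.4 p [0.5093 0.1633 0.0679] z [ 0.009  0.018 -1.   ] yaw_y 22.25 F [ 4.37 -2.6  -4.37] gap 18.0 q [ 0.237 -0.056  1.699  0.016  1.485 -0.152]
```

Moved 25 mm. Now I'll hold briefly, open, go straight up and look.

Emit:
{"name": "jog_arm", "arguments": {"steps": [[1, [0, 0, 0], 0], [1, [0, 0, 0], 0], [4.5, [0, 0, 0], 0], [4.5, [0, 0, 0], 0], [4.5, [0, 0, 0], 0]]}}

```text
time: 8.9
position: [0.5097, 0.1629, 0.0689]
eef_rot: [0.557, 0.83, 0.01, -0.001]
ft_force: [-0.4, -0.4, 0.4]
finger_gap: 0.44
```

Emit:
{"name": "jog_arm", "arguments": {"steps": [[5, [0, 0, -1], 0], [5, [0, 0, -3], 0], [5, [0, 0, -4], 0], [5, [0, 0, -4], 0]]}}

```text
time: 9.3
position: [0.508, 0.1606, 0.1903]
eef_rot: [0.557, 0.83, 0.01, -0.001]
ft_force: [-0.1, -0.4, -0.4]
finger_gap: 0.57
```

```bash
python3 -c "
from h import *
st()
for n in('scene','top'):
    f=grab(n,n+'2')
a=load('scene2')['pixels'][200:310,280:410];b=load('top2')['pixels'][170:290,240:380]
cv2.imwrite('pics/c2.png',np.hstack([cv2.resize(a,(500,423),interpolation=2),cv2.resize(b,(300,423),interpolation=2)])[:,:,::-1])
f=load('scene2');w=cloud(f)[225:305,285:395].reshape(-1,3)
m=(w[:,2]>.079)&(w[:,2]<.085)&(w[:,1]<.085);print(np.median(w[m],0))
yh=np.array([-.379,.925]);xh=np.array([.925,.379]);o=np.array([.5614,.0399])
d=w[m][:,:2]-o;print('drive y range',np.percentile(d@yh,[2,98]),'x',np.median(d@xh), np.polyfit(d@yh,d@xh,1))
plan([.5614,.0399,.14],22.3,4,5.0)
"
```

```text
t 9.3 p [0.508  0.1606 0.1903] z [ 0.009  0.018 -1.   ] yaw_y 22.24 F [-0.06 -0.37 -0.4 ] gap 50.1 q [ 0.233 -0.106  1.529  0.016  1.706 -0.153]
[0.56233803 0.03770577 0.08205181]
drive y range [-0.04838851  0.04600692] x 3.0012093591056793e-05 [-0.01393177 -0.00020759]
[5.0, [-3.3, -0.0, 1.4], -0.0]
[5.0, [-3.3, -0.0, 1.4], -0.0]
[5.0, [-3.3, -0.0, 1.4], -0.001]
[5.0, [-3.3, -0.1, 1.3], -0.0]
end [0.561  0.0398 0.1402] dyaw left 0.0001
```

View pics/c2.png

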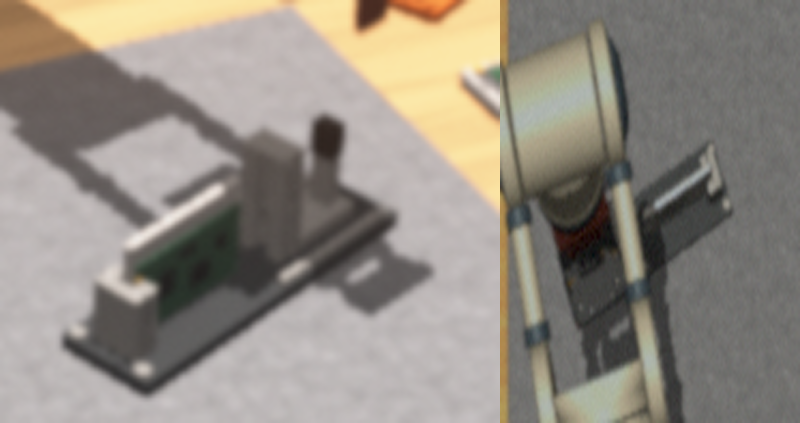

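Emit:
{"name": "jog_arm", "arguments": {"steps": [[5, [-3.3, 0, 0.6], 0], [5, [-3.3, 0, 1.4], 0], [5, [-3.3, 0, 1.5], 0], [5, [-3.3, 0.1, 2.0], 0]]}}

```text
time: 9.8
position: [0.5605, 0.0388, 0.132]
eef_rot: [0.557, 0.83, 0.011, -0.001]
ft_force: [0.7, -0.3, 0.0]
finger_gap: 0.571
```

```bash
python3 -c "
from h import *
st();plan([.5625,.039,.073],22.5,3,5.0)
f=grab('scene','s3');cv2.imwrite('pics/c3.png',cv2.resize(f['pixels'][180:310,270:420],(750,600),interpolation=2)[:,:,::-1])
"
```

```text
t 9.8 p [0.5605 0.0388 0.132 ] z [ 0.011  0.018 -1.   ] yaw_y 22.26 F [ 0.71 -0.3   0.03] gap 50.2 q [-0.002 -0.014  1.543  0.018  1.602 -0.39 ]
[5.0, [-0.0, 0.0, 2.0], -0.001]
[5.0, [-0.1, 0.0, 2.0], -0.002]
[5.0, [-0.0, 0.1, 1.9], -0.001]
end [0.5624 0.0393 0.073 ] dyaw left 0.0002
```

View pics/c3.png

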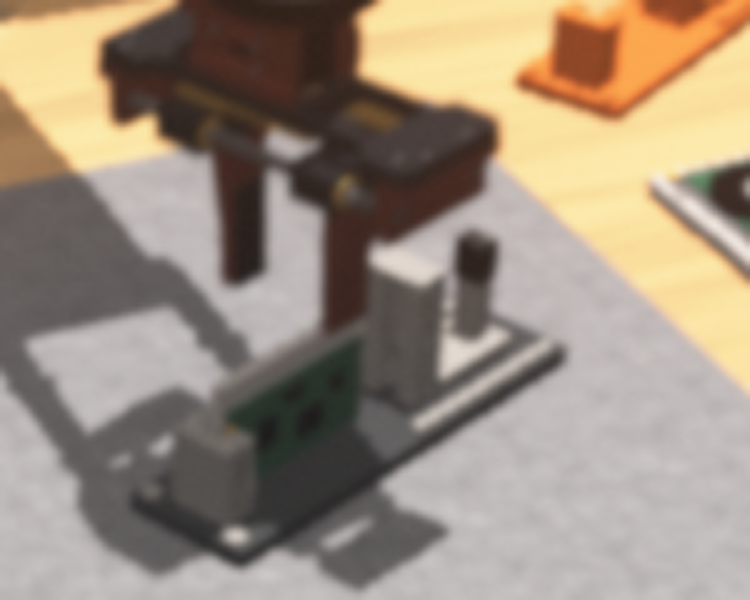

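Emit:
{"name": "jog_arm", "arguments": {"steps": [[5, [0, 0, 2], 0], [5, [0, 0, 2], 0], [5, [0, 0.1, 1.9], 0], [5, [0, 0, 0], 0]]}}

```text
time: 10.25
position: [0.5593, 0.0414, 0.0692]
eef_rot: [0.557, 0.83, 0.009, -0.004]
ft_force: [-0.6, 0.1, -0.3]
finger_gap: 0.566
```

Emit:
{"name": "jog_arm", "arguments": {"newtons": 40, "steps": [[0.3, [0, 0, 0], 0], [0.3, [0, 0, 0], 0], [0.3, [0, 0, 0], 0], [0.3, [0, 0, 0], 0], [0.3, [0, 0, 0], 0]]}}

```text
time: 10.75
position: [0.5616, 0.0415, 0.0732]
eef_rot: [0.557, 0.83, 0.01, -0.001]
ft_force: [-0.3, 0.4, 0.7]
finger_gap: 0.148
```

Emit:
{"name": "jog_arm", "arguments": {"steps": [[0.3, [0, 0, 0], 0], [0.3, [0, 0, 0], 0]]}}

```text
time: 10.95
position: [0.5614, 0.0414, 0.0731]
eef_rot: [0.557, 0.83, 0.01, -0.001]
ft_force: [-1.9, -0.2, 3.0]
finger_gap: 0.104
```

```bash
python3 -c "
from h import *
st()
f=grab('scene','s4');cv2.imwrite('pics/c4.png',cv2.resize(f['pixels'][180:310,270:420],(750,600),interpolation=2)[:,:,::-1])
"
```

```text
t 10.95 p [0.5614 0.0414 0.0731] z [ 0.01   0.018 -1.   ] yaw_y 22.24 F [-1.91 -0.19  3.  ] gap 9.1 q [ 0.003  0.019  1.615  0.018  1.497 -0.387]
```

View pics/c4.png

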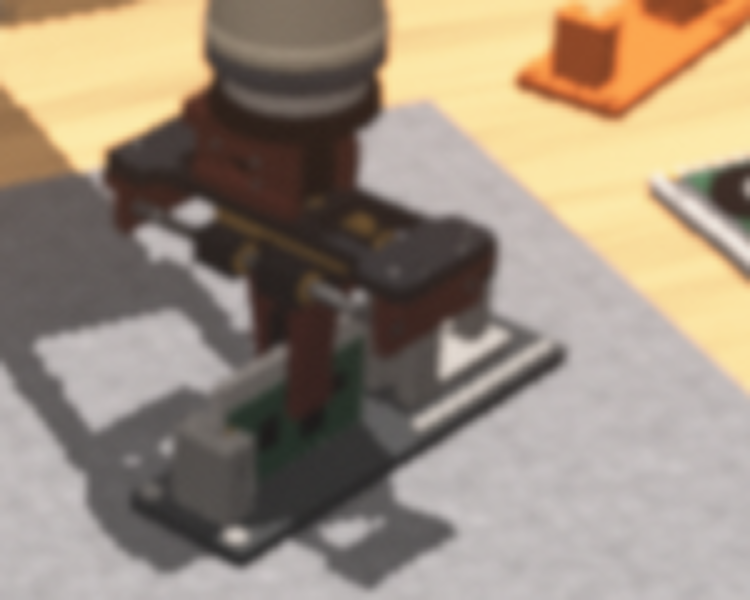

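The fingers straddle the drive at mid-length, with the near one at (315,370), and the gap reads about 9.5 mm. I'll lift straight up slowly.

Emit:
{"name": "jog_arm", "arguments": {"newtons": 45, "steps": [[0.3, [0, 0, 0], 0], [0.3, [0, 0, -0.5], 0], [0.3, [0, 0, -1], 0], [0.3, [0, 0, -1.5], 0], [0.3, [0, 0, -2], 0]]}}

```text
time: 11.5
position: [0.5605, 0.0405, 0.1232]
eef_rot: [0.557, 0.83, 0.01, -0.002]
ft_force: [0.7, -0.8, -2.3]
finger_gap: 0.108
```

Emit:
{"name": "jog_arm", "arguments": {"steps": [[0.3, [0, 0, -2], 0], [0.3, [0, 0, -2], 0], [0.3, [0, 0, -2], 0], [0.3, [0, 0, -3], 0], [0.3, [0, 0, -3], 0]]}}

```text
time: 12.0
position: [0.5595, 0.0383, 0.2447]
eef_rot: [0.557, 0.83, 0.01, -0.001]
ft_force: [0.2, 0.4, -1.2]
finger_gap: 0.107
```

Emit:
{"name": "jog_arm", "arguments": {"steps": [[0.3, [0, 0, -3], 0], [0.3, [0, 0, -3], 0], [0.3, [0, 0, -3], 0], [0.3, [0, 0, 0], 0]]}}

```text
time: 12.4
position: [0.5594, 0.0367, 0.3391]
eef_rot: [0.557, 0.83, 0.013, 0.003]
ft_force: [-0.6, 0.2, -0.5]
finger_gap: 0.11
```

```bash
python3 -c "
from h import *
st()
f=grab('scene','s5');cv2.imwrite('pics/c5.png',cv2.resize(f['pixels'][100:310,220:480],(743,600),interpolation=2)[:,:,::-1])
"
```

```text
t 12.4 p [0.5594 0.0367 0.3391] z [ 0.019  0.018 -1.   ] yaw_y 22.25 F [-0.6   0.24 -0.54] gap 9.7 q [-0.006  0.006  1.155  0.02   1.961 -0.387]
```

View pics/c5.png

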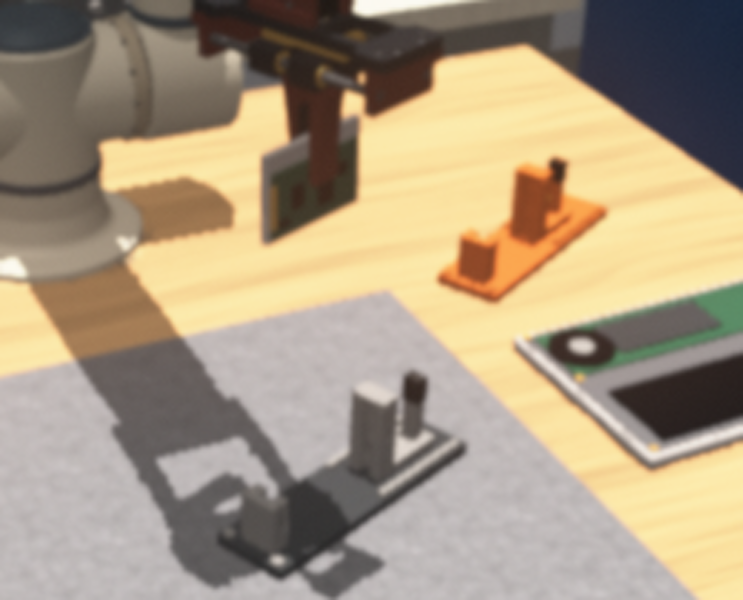

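Emit:
{"name": "jog_arm", "arguments": {"steps": [[0.3, [0, 0, -3], 0.08], [0.3, [0, 0, -4], 0.08], [0.3, [0, 0, -4], 0.08], [0.3, [0, 0, -4], 0.08], [0.3, [0, 0, -4], 0]]}}

```text
time: 12.95
position: [0.557, 0.0332, 0.5224]
eef_rot: [0.683, 0.73, 0.009, -0.004]
ft_force: [0.4, 0.3, -0.2]
finger_gap: 0.107
```

Emit:
{"name": "jog_arm", "arguments": {"steps": [[0.3, [0, 0, -4], 0], [0.3, [0, 0, -4], 0], [0.3, [0, 0, -4], 0]]}}

```text
time: 13.25
position: [0.5347, 0.0297, 0.5931]
eef_rot: [0.683, 0.731, 0.014, -0.001]
ft_force: [2.5, -0.2, -2.9]
finger_gap: 0.104
```

```bash
python3 -c "
from h import *
st()"
```

```text
t 13.25 p [0.5347 0.0297 0.5931] z [ 0.018  0.021 -1.   ] yaw_y 3.88 F [ 2.5  -0.23 -2.85] gap 9.2 q [-0.021  0.396  0.178  0.038  2.55  -0.057]
```

Emit:
{"name": "jog_arm", "arguments": {"steps": [[0.3, [0, -4, 0], 0], [0.3, [0, -4, 0], 0], [0.3, [0, -4, -2], 0], [0.3, [0, 0, -3], 0], [0.3, [0, 0, -3], 0]]}}

```text
time: 13.75
position: [0.408, 0.0208, 0.6736]
eef_rot: [0.682, 0.73, 0.025, 0.012]
ft_force: [-36.8, 0.3, -3.8]
finger_gap: 0.105
```

```bash
python3 -c "
from h import *
st()"
```

```text
t 13.75 p [0.408  0.0208 0.6736] z [ 0.052  0.02  -0.998] yaw_y 3.88 F [-36.79   0.28  -3.79] gap 9.2 q [-0.05   0.228  0.17   0.051  2.692 -0.072]
```

Emit:
{"name": "jog_arm", "arguments": {"steps": [[0.3, [0, 2, 1], 0]]}}

```text
time: 13.85
position: [0.4328, 0.0221, 0.66]
eef_rot: [0.683, 0.73, 0.023, 0.01]
ft_force: [1.8, -0.8, -2.4]
finger_gap: 0.109
```

```bash
python3 -c "
from h import *
st()
f=grab('scene','s6');st();cv2.imwrite('pics/c6.png',cv2.resize(f['pixels'][0:300,100:500],(800,600),interpolation=2)[:,:,::-1])
"
```

```text
t 13.85 p [0.4328 0.0221 0.66  ] z [ 0.045  0.02  -0.999] yaw_y 3.85 F [ 1.81 -0.76 -2.39] gap 9.6 q [-0.044  0.258  0.175  0.048  2.664 -0.069]
t 13.9 p [0.4371 0.0221 0.6569] z [ 0.041  0.02  -0.999] yaw_y 3.86 F [ 2.93 -0.43 -3.6 ] gap 9.3 q [-0.044  0.263  0.177  0.048  2.66  -0.069]
```

View pics/c6.png

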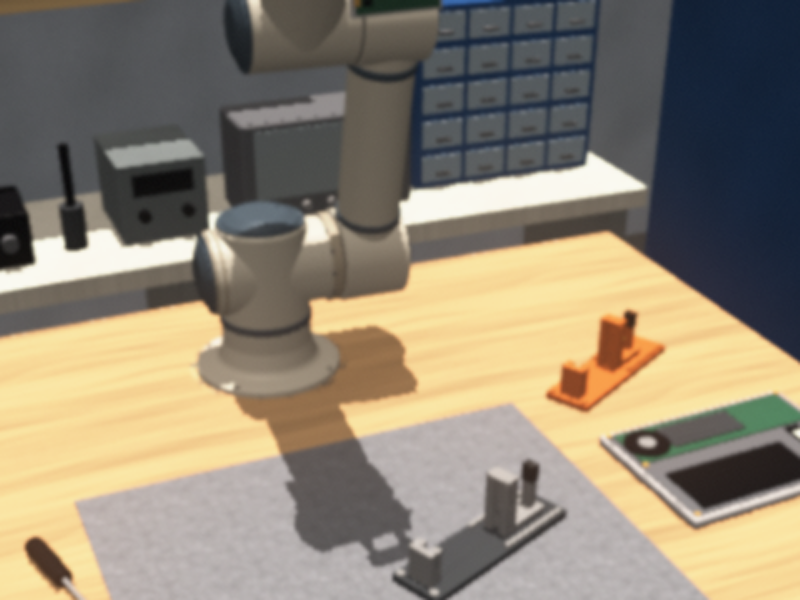

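Emit:
{"name": "jog_arm", "arguments": {"steps": [[0.3, [0, 3, 2], 0], [0.3, [0, 4, 3], 0], [0.3, [0, 4, 4], 0], [0.3, [0, 4, 4], 0], [0.3, [0, 4, 4], 0]]}}

```text
time: 14.4
position: [0.616, 0.0374, 0.5128]
eef_rot: [0.682, 0.731, 0.024, 0.011]
ft_force: [0.1, -0.2, -1.3]
finger_gap: 0.106
```

Emit:
{"name": "jog_arm", "arguments": {"steps": [[0.3, [0, 4, 4], 0], [0.3, [0, 4, 4], 0], [0.3, [0, 4, 2], 0], [0.3, [0, 0, 0], 0]]}}

```text
time: 14.8
position: [0.7334, 0.0465, 0.4049]
eef_rot: [0.683, 0.731, 0.014, 0.0]
ft_force: [-0.4, -0.0, -5.1]
finger_gap: 0.103
```

```bash
python3 -c "
from h import *
st()
f=grab('scene','s7');cv2.imwrite('pics/c7.png',cv2.resize(f['pixels'][0:300,100:500],(800,600),interpolation=2)[:,:,::-1])
"
```

```text
t 14.8 p [0.7334 0.0465 0.4049] z [ 0.019  0.02  -1.   ] yaw_y 3.88 F [-0.36 -0.02 -5.08] gap 9.0 q [ 0.008  0.692  0.181  0.025  2.25  -0.043]
```

View pics/c7.png

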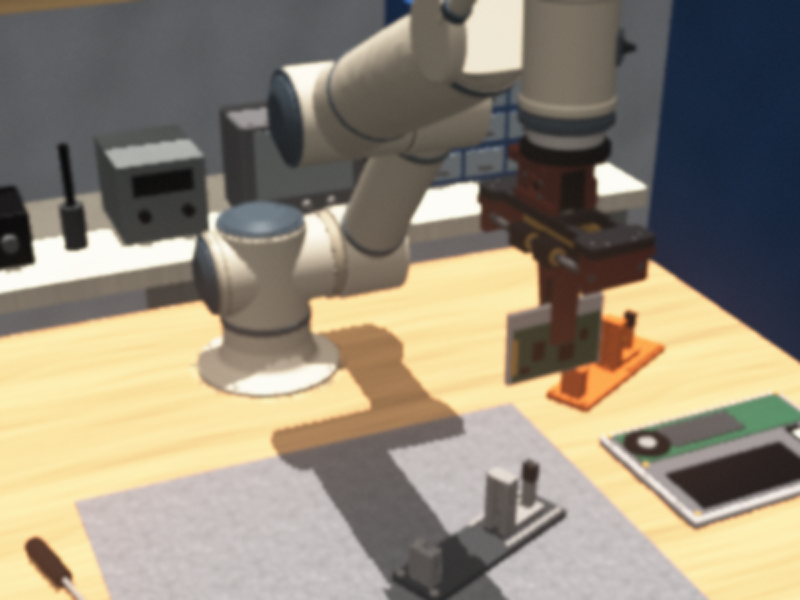

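Emit:
{"name": "jog_arm", "arguments": {"steps": [[0.3, [0, 4, 0], 0], [0.3, [0, 4, 0], 0], [0.3, [0, 4, 0], 0], [0.3, [0, 4, 0], 0]]}}

```text
time: 15.25
position: [0.7971, 0.052, 0.3781]
eef_rot: [0.681, 0.729, 0.058, 0.043]
ft_force: [-0.4, 0.5, -0.9]
finger_gap: 0.103
```

```bash
python3 -c "
from h import *
st()"
```

```text
t 15.25 p [0.7971 0.052  0.3781] z [ 0.142  0.026 -0.989] yaw_y 3.8 F [-0.37  0.48 -0.94] gap 9.0 q [ 0.013  0.74   0.169  0.028  2.089 -0.039]
```

Emit:
{"name": "jog_arm", "arguments": {"steps": [[0.3, [0, 5, 0], 0], [0.3, [0, 5, 0], 0], [0.3, [0, 5, 0], 0], [0.3, [0, 5, 0], 0], [0.3, [0, 5, 0], 0]]}}

```text
time: 15.75
position: [0.8868, 0.0588, 0.3293]
eef_rot: [0.675, 0.722, 0.116, 0.097]
ft_force: [-0.8, -0.3, -1.4]
finger_gap: 0.104
```

```bash
python3 -c "
from h import *
st()"
```

```text
t 15.75 p [0.8868 0.0588 0.3293] z [ 0.296  0.036 -0.954] yaw_y 3.64 F [-0.79 -0.26 -1.36] gap 9.1 q [ 0.016  0.818  0.169  0.033  1.853 -0.036]
```

Emit:
{"name": "jog_arm", "arguments": {"steps": [[0.3, [0, 5, -1], 0], [0.3, [0, 5, -1], 0], [0.3, [0, 5, -1], 0], [0.3, [0, 5, -1], 0], [0.3, [0, 5, -1], 0]]}}

```text
time: 16.25
position: [0.9319, 0.0612, 0.3623]
eef_rot: [0.664, 0.709, 0.178, 0.155]
ft_force: [-0.2, -0.1, -1.1]
finger_gap: 0.102
```

```bash
python3 -c "
from h import *
st()"
```

```text
t 16.25 p [0.9319 0.0612 0.3623] z [ 0.457  0.046 -0.888] yaw_y 3.45 F [-0.16 -0.11 -1.11] gap 9.0 q [ 0.015  0.804  0.169  0.04   1.693 -0.035]
```

27°. Continuing.

Emit:
{"name": "jog_arm", "arguments": {"steps": [[0.3, [0, 5, -1], 0], [0.3, [0, 5, -1], 0], [0.3, [0, 5, -1], 0], [0.3, [0, 5, -1], 0], [0.3, [0, 5, -1], 0]]}}

```text
time: 16.75
position: [0.9591, 0.0617, 0.4201]
eef_rot: [0.649, 0.691, 0.237, 0.21]
ft_force: [-0.1, -0.7, -0.4]
finger_gap: 0.105
```

```bash
python3 -c "
from h import *
st()"
```

```text
t 16.75 p [0.9591 0.0617 0.4201] z [ 0.599  0.055 -0.799] yaw_y 3.18 F [-0.1  -0.73 -0.38] gap 9.3 q [ 0.013  0.766  0.169  0.047  1.563 -0.035]
```

Emit:
{"name": "jog_arm", "arguments": {"steps": [[0.3, [0, 5, -1], 0], [0.3, [0, 5, -1], 0], [0.3, [0, 5, -1], 0], [0.3, [0, 5, -1], 0], [0.3, [0, 2, -1], 0]]}}

```text
time: 17.25
position: [0.9596, 0.0604, 0.5007]
eef_rot: [0.632, 0.672, 0.288, 0.258]
ft_force: [-0.4, -1.1, -1.8]
finger_gap: 0.106
```

```bash
python3 -c "
from h import *
st();plan([.75,.05,.38],3.18,6,.3)"
```

```text
t 17.25 p [0.9596 0.0604 0.5007] z [ 0.71   0.061 -0.701] yaw_y 2.92 F [-0.44 -1.11 -1.83] gap 9.3 q [ 0.009  0.701  0.169  0.055  1.48  -0.035]
[0.3, [0.0, -3.9, -1.1], -0.001]
[0.3, [0.0, -3.9, -1.1], -0.001]
[0.3, [0.1, -3.9, -1.1], -0.001]
[0.3, [0.0, -3.9, -1.1], -0.0]
[0.3, [0.1, -3.9, -1.0], -0.001]
[0.3, [0.0, -3.8, -1.1], -0.0]
end [0.7501 0.0495 0.3802] dyaw left 0.0005
```

Emit:
{"name": "jog_arm", "arguments": {"steps": [[0.3, [0, -2, -0.5], 0], [0.3, [0, -3, -1], 0], [0.3, [0, -3, -1], 0], [0.3, [0, -3, -1], 0], [0.3, [0, -3, -1], 0]]}}

```text
time: 17.75
position: [0.8286, 0.0526, 0.431]
eef_rot: [0.632, 0.672, 0.287, 0.257]
ft_force: [0.2, -1.0, -1.2]
finger_gap: 0.102
```

Emit:
{"name": "jog_arm", "arguments": {"steps": [[0.3, [0, -3, -1], 0], [0.3, [0, -3, -1], 0], [0.3, [0, -2, -0.5], 0], [0.3, [0, -1, 0], 0], [0.3, [0, 0, 0], 0]]}}

```text
time: 18.25
position: [0.7481, 0.0479, 0.3843]
eef_rot: [0.632, 0.672, 0.287, 0.257]
ft_force: [0.8, -0.9, -1.7]
finger_gap: 0.105
```

Emit:
{"name": "jog_arm", "arguments": {"steps": [[0.3, [0, 0, 0], 0], [0.3, [0, 0, 0], 0], [0.3, [0, 0, 0], 0], [0.3, [0, 0, 0], 0], [0.3, [0, 0, 0], 0]]}}

```text
time: 18.75
position: [0.7497, 0.0479, 0.3844]
eef_rot: [0.632, 0.672, 0.287, 0.257]
ft_force: [-0.6, -0.6, -1.9]
finger_gap: 0.105
```

```bash
python3 -c "
from h import *
st()
f=grab('scene','s8');cv2.imwrite('pics/s8b.png',f['pixels'][:,:,::-1])
g=grab('top','t8');st();print(np.abs(robot.observe()['joint_vel']).max())
for f,b in((f,(slice(0,480),slice(0,640))),(g,(slice(0,480),slice(0,640)))):
    w=cloud(f);hsv=cv2.cvtColor(f['pixels'],cv2.COLOR_RGB2HSV)
    T=robot.observe()
    Rm=R.from_quat(T['eef_rot']).as_matrix(); l=(w-T['position'])@Rm
    m=(np.abs(l[...,1])<.012)&(np.abs(l[...,0])<.06)&(np.abs(l[...,0])>.014)&(l[...,2]>-.03)&(l[...,2]<.1)
    p=w[m];print(m.sum(),'centre tool',l[m].mean(0), 'range',np.percentile(l[m],[2,98],axis=0).round(3).tolist(),'zmin',p[:,2].min() if len(p) else 0)
    if len(p)>30:
        n=np.linalg.svd(p-p.mean(0))[2][2];print('normal',n*np.sign(n[2]),np.degrees(np.arccos(abs(n[2]))))
"
```

```text
t 18.75 p [0.7497 0.0479 0.3844] z [ 0.708  0.061 -0.704] yaw_y 2.93 F [-0.56 -0.59 -1.93] gap 9.2 q [-0.011 -0.109  1.358  0.077  1.107 -0.079]
t 18.85 p [0.7496 0.0479 0.3844] z [ 0.708  0.061 -0.704] yaw_y 2.92 F [ 0.51 -0.49 -1.16] gap 9.6 q [-0.011 -0.11   1.358  0.077  1.107 -0.079]
0.0031227246713031367
1376 centre tool [-0.00590908  0.00390653  0.02748541] range [[-0.051, -0.001, -0.007], [0.047, 0.008, 0.06]] zmin 0.3387425670988431
normal [0.69350756 0.03370692 0.71966041] 43.97354937613777
178 centre tool [0.00222486 0.00367645 0.02194579] range [[-0.05, -0.002, -0.012], [0.048, 0.007, 0.06]] zmin 0.3408449291758184
normal [0.68435737 0.04107107 0.72798912] 43.28192103839789
```

View pics/s8b.png

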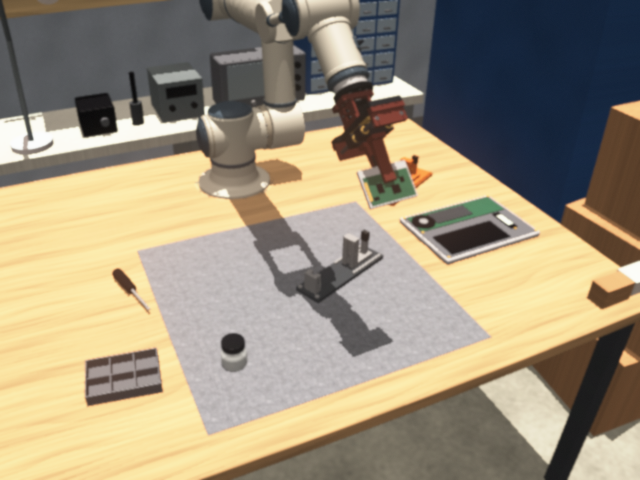

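View pics/t8.png

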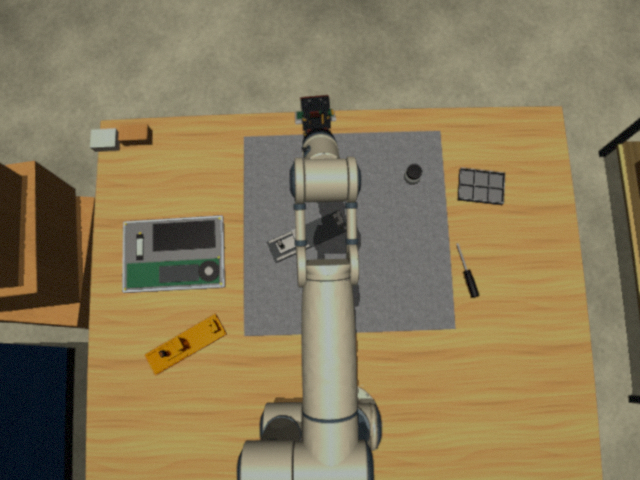

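The drive is at scene (388,187) with its green side up and outward at a measured 44° slant. Its lowest point is 0.34 m above the bench. The jaw is open at (357,245), and the bystanders look unmoved. The arm is at rest, so I'm handing in.

```bash
python3 -c "
from h import *
print(robot.hand_in())"
```

```text
the job is handed in; nothing more can be done
None
```

I handed in the job at about 18.9 s. The gripper is holding the drive with its green side up at about 44° and all of it 34 cm or more above the bench. No verdict was reported.

- **Jaw:** I gripped the post and slid the jaw back about 25 mm. A check picture then showed the drive still standing in its place.
- **Drive:** I gripped it on its two faces at mid-length with 45 N and drew it straight up.
- **Tipping:** The jog command can't tilt the tool. I pushed the arm outward at the edge of its reach, where the tool tips step by step, and then brought it back inside its reach.

**Last checks:**
- The two cameras put the board's normal at 44.0° and 43.3° from vertical, and the tool pose gives about 45°.
- The finger gap was 9.2–9.6 mm on the 9.5 mm drive.
- Joint speeds were almost zero.
- The jaw was open, and the tray, screwdriver and jar looked unmoved in both pictures. I judged those by eye and did not measure them.

**Two things could count against the run:**
- **Force spike:** An earlier attempt to tip the drive high up and close in gave one wrist reading of about 37 N. The drive or gripper probably touched the arm. I backed off at once; this is under the 40 N limit, but I only had readings at the end of each move, so a higher peak is possible.
- **Joint limits:** Joint 3 read 0.169 against its stated limit of 0.17 while I was at the edge of reach. Joint 5 once read 2.692 against 2.69.

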